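Check a core drill's length on the setting stand

ROBOT

A 6-joint arm with a two-finger parallel gripper is mounted at the origin on a cart in front of the work surface, level with it; the furniture and walls round the work are solid. World frame = base frame: x ahead of the robot, y to its left, z up, the work surface at z = 0. Lengths are in m, angles in rad, forces in N, time in s.
With the tool pointing down it reaches from about 0.3 to 0.775 m from the base axis. Payload 14.6 kg.
Tool frame: the origin (TCP) lies midway between the tips of the shut fingers; the grasp point (between the pads) lies pinch_z behind it (pinch_z is the distance from the TCP to the grasp point, in m); z points along the fingers, y is the line along which they close (so a half turn about z gives the same grasp; the last joint's range is limited). The gripper opens to 85 mm and grips with 20 to 120 N. Pads are 22 mm wide; open, the fingers measure 114 mm over their backs; the gripper's body (76 mm by 85 mm) begins 54 mm behind the grasp point. The pads swing forward as they close: fully open they stand 13 mm farther back than shut.
Start: joints at [1.052, 0.3, 1.521, -0, 1.321, -0.067], TCP at [0.24, 0.495, 0.231] pointing down, gripper open.
Joint ranges: [-3.03, 3.03], [-0.79, 2.21], [0.23, 2.52], [-1.04, 4.18], [0, 3.07], [-2.55, 2.55]. Speed limits (rad/s): [2.22, 2.22, 2.57, 3.14, 3.14, 3.14].

INTERFACE

Orientations are given as [roll, pitch, yaw] about the fixed x, y, z axes, in that order (R = Rz(yaw) Ry(pitch) Rx(roll)).
In Python, from plant import get_state, camera, get_calibration, close_job, trace, pinch_z gives the robot as it stands.
- The arm moves only by the shell command python3 -m inch 'ROWS' [FORCE]. ROWS is JSON, a list of rows, each an object of numbers: "x", "y", "z": the shift along the tool's x, y, z in mm; "ax", "ay", "az": the turn, a rotation vector about the tool's x, y, z in rad; "fingers": the closure, from -1 (fully open) to 1 (shut). In form: [{"x": .., "y": .., "z": .., "ax": .., "ay": .., "az": .., "fingers": ..}, ...]. A call has 1 to 5 rows; each row shifts and turns the commanded pose from where the row before left it, along the tool's axes as they then stand; what a row does not reach is not made up. A row lasts 1/10 s, in which the tool goes at most 50 mm and 8.59 degrees, less where a joint would pass 70% of its speed; a pose out of reach is approached as far as the arm can. A call is refused whole if a number of a shift passes 50 or a number of a turn 0.15, either way. A call with a gripper value outside its range is refused whole. The fingers move at their own pace and stop on an object; FORCE is the grip in N (left out, the last holds). Time passes only in rows, so rows that do not move let the fingers close. It gives the time, the measured TCP pose, the force, the opening and the grip force at its end, in the units of the state.
- get_state(): the state, without advancing time (a new reading comes with each control period).
- camera(name): name is "scene" or "top" or "wrist"; returns the picture (400x640x3 uint8, red, green, blue); there is no depth.
- get_calibration(name): a dict with "camera_matrix" (3x3 intrinsics, pixels), "k1" (the pictures are not rectified: a ray, as slopes to the right and down, at radius r is drawn at 1 + k1 r^2 times it, then the intrinsics apply), "R" (3x3) and "t" (3): a world point X has camera coordinates R X + t; the wrist camera has in their place "hand_eye" (4x4, takes a point from camera to tool coordinates, whose origin is the TCP and whose axes are the flange's). Camera axes: x right, y down, z forward; pixel columns grow to the right and rows downward; lengths in m; the calibration is good to about 2 mm. A picture is of the moment at which its call begins: read the wrist's pose just before it. get_calibration takes no time and is no camera call.
- close_job(): hands the job in; it is judged then, once.
Trained networks look in the newest picture that a camera, given by its name, has taken for a name from the list of things; names that differ only in an ending like _2 or _b are one class to them, and where a whole thing is asked for, a point or a joint stands for the part that bears it (a point fixed in the world has none). Each returns a list of dicts, best first, with "confidence" (0 to 1); they miss things now and then, are a little off and sometimes report something else, mostly with a low value. They report only what shows in the picture. A call takes as long as a camera call. They do not tell look-alikes from the thing itself.
- trace(camera, thing): "region" (400x640 bool, what is visible of it) and "box" ([left, top, width, height] in pixels, round what is visible of it).
The state is a dict: "t": time; "joint_positions": joint angles; "joint_vel": joint speeds; "effort": joint torques, N m; "ee_pos": TCP position; "tcp_rot": TCP orientation; "force": force on the tool from outside, world axes, zero at the start; "moment": the same for the moment, N m; "opening": finger opening in m; "grip_force": force on a finger pad.
Only numpy, scipy, OpenCV 4.12 (cv2) and the standard library are available. Lean on these libraries where they do the work, as an engineer would, in place of code of your own. Each camera call takes 0.05 s, during which the arm holds its last target. There are 200 camera calls.

TASK

Take the long core drill by its knurled grip out of the wooden rack and lower it upright through the guide sleeve of the setting stand without the drill touching the sleeve or bridge or the gripper touching the stand, until its tip presses the sprung pad underneath about halfway down (not to its stop). Finish while holding the drill still there, centred in the sleeve. Leave the other two tools standing in the rack.

Things in the scene. Friction and masses are not known exactly. Their poses are not given: they have to be found in the camera images.
- long_drill: the longest of three tools standing in the rack: a straight steel core drill 155 mm long, loose. Origin at the centre of its foot (the tip), z along it to the top. Tube 10 mm in diameter from z 0 to 106 mm, brass flange 26 mm in diameter at z 106 to 110 mm, knurled round grip 20 mm in diameter at z 110 to 155 mm. 0.08 to 0.17 kg. In the rack it stands upright with its tip 10 mm above the bench.
- drill_tip (a point): centre of the long drill's foot, its lower end (same as its origin)
- drill_grip (a point): point on the long drill's axis at z = 134 mm, in the knurled grip: where to hold it with the fingers from above
- short_drill: bystander in the rack: a like drill but 105 mm long (grip at z 60 to 105 mm). Origin at the centre of its foot
- disc_mandrel: bystander in the rack: a 115 mm long mandrel with a black disc 42 mm in diameter at z 60 to 70 mm and a knurled grip above it, to z 115 mm. Origin at the centre of its foot
- rack: fixed wooden block 50 x 200 x 45 mm (x, y, z), origin at the centre of its underside, with three blind holes 12 mm wide and 35 mm deep in a row along its y axis at y = -70, 0 and +70 mm. The three tools stand in these in any order. The clear way to close the fingers is along the block's x axis, across the row
- setter: fixed setting stand, origin at the centre of its underside: grey base 90 x 130 x 12 mm (x, y, z), in its middle a sprung brass pad, over it the bridge with the guide sleeve; topmost point 108 mm
- guide: the stand's bridge (fixed; same origin and axes as the stand): two posts 12 mm in diameter at y = -52 and +52 mm, a cross bar 50 x 124 mm at z 84 to 98 mm, and in its middle an upright steel sleeve 36 mm in outer diameter, z 78 to 108 mm, with a bore 22 mm in diameter right through
- guide_mouth (a point): centre of the bore at the sleeve's upper end, 108 mm above the bench; the bore runs straight down from here, the pad lies 66 mm below on the same axis
- pad_top (a point): centre of the top face of the brass pad (26 mm in diameter), 42 mm above the bench when not pressed; moves with the pad
- pad (a joint): how far the pad is pressed down, m: 0 at rest, stop at 0.014. Spring: 1.5 N to start it, 3.6 N halfway (0.007), 5.7 N at the stop
There are look-alikes about, which are no part of the job. What is shaped like the long_drill but orange or red is not meant.

How it is judged:
By the outcome, as a careful person would: the job done as asked, in the order asked, and still so for the second after the job is handed in, while the arm keeps its last pose, push and grip.
It also fails if it takes over 51 s, if anything falls off the work surface, if the arm or the gripper's body presses on something with over 40 N, if the wrist force passes 120 N, or if a joint passes its speed limit or range.

## Working session

There is one attempt and no reset: what is moved stays moved. The work goes in short steps, Python scripts to look and compute and a shell command to move; the robot and the scene stay as the last step left them, time stands still between calls to the robot, and variables do not carry over. Pictures are saved under pics/ and viewed, at most 10 in all, crops included, and the job is handed in when it is done.

```bash
mkdir -p pics; ls
python3 - <<'E'
from plant import *
import cv2
print(get_state()); print(pinch_z)
for n in("scene","top","wrist"):
    print(n,get_calibration(n)); im=camera(n); cv2.imwrite(f"pics/{n}0.png",im[:,:,::-1])
E
```

```text
pics
{'t': 0.0, 'joint_positions': array([ 1.05240752e+00,  3.00496488e-01,  1.52159132e+00,  6.56205696e-06,
        1.32070803e+00, -6.65851131e-02]), 'joint_vel': array([ 0.00083189,  0.00028475, -0.00118695,  0.0006864 ,  0.00082556,
       -0.00113507]), 'effort': array([-7.90869876e-05, -5.43502808e+01, -3.61787045e+01, -7.24226788e-05,
        4.06600098e-03,  4.83238443e-05]), 'ee_pos': array([0.23999914, 0.49460857, 0.23070306]), 'tcp_rot': array([-3.14039256e+00, -8.63964363e-05,  2.68978728e+00]), 'force': array([-0.17651716,  0.9538533 , -0.49859208]), 'moment': array([ 0.01977651,  0.00283942, -0.07163261]), 'grip_force': 0.0, 'opening': 0.08512272994466942}
0.0187
scene {'camera_matrix': array([[463.936813  ,   0.        , 317.75800663],
       [  0.        , 463.936813  , 201.43117492],
       [  0.        ,   0.        ,   1.        ]]), 'k1': -0.02014197454521834, 'R': array([[ 0.86749346, -0.4974451 ,  0.00186365],
       [-0.34485305, -0.60408013, -0.71844525],
       [ 0.35851287,  0.62260386, -0.69558102]]), 't': array([-0.35258498,  0.33203035,  0.72594639])}
to
[... 265 characters left out ...]
0.97448244, -0.10105964, -0.20042687],
       [ 0.19998479,  0.01459151, -0.97969035]]), 't': array([0.08698574, 0.51770562, 0.99897027])}
wrist {'camera_matrix': array([[316.41305227,   0.        , 321.67589922],
       [  0.        , 316.41305227, 207.25351015],
       [  0.        ,   0.        ,   1.        ]]), 'k1': -0.014676099877647428, 'hand_eye': array([[-1.11679646e-03, -9.55607985e-01, -2.94638986e-01,
         7.55799745e-02],
       [ 9.99999222e-01, -9.03546401e-04, -8.59897858e-04,
        -5.43478082e-04],
       [ 5.55505264e-04, -2.94639717e-01,  9.55608251e-01,
        -1.42557255e-01],
       [ 0.00000000e+00,  0.00000000e+00,  0.00000000e+00,
         1.00000000e+00]])}
```

View pics/scene0.png

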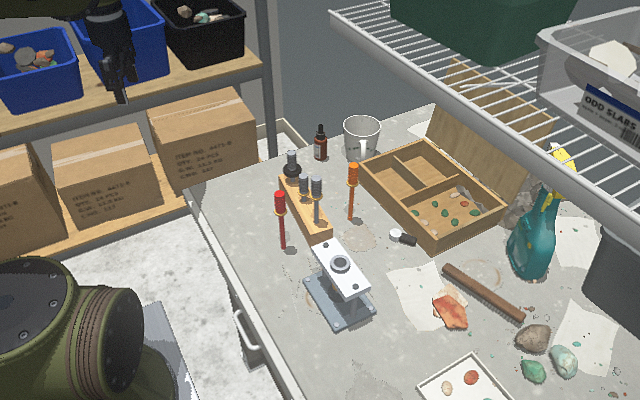

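View pics/top0.png

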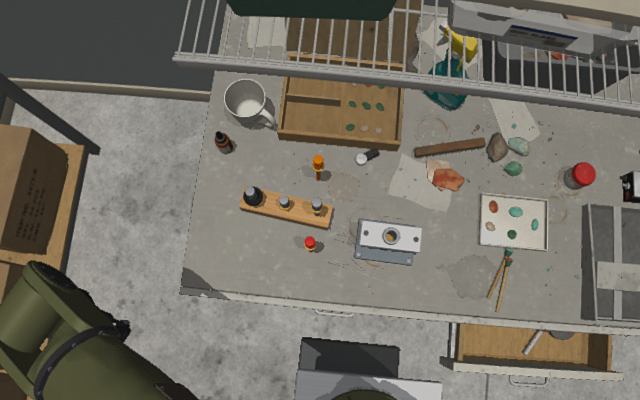

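The scene picture shows the candidates. In scene pixels: disc mandrel (291,158), short tool (304,185), longer steel tool (316,190) in the rack, red look-alike (281,205), orange look-alike (353,175). The setter's sleeve is at (341,263) in scene and (391,236) in top. I choose the steel tool at scene (316,190) / top (317,205) and will check it in a crop while measuring.

```bash
cat > h.py <<'E'
import numpy as np, cv2
from plant import *
from scipy.spatial.transform import Rotation as Ro
def cam(n,st=None):
    c=get_calibration(n)
    if n!="wrist": return c["camera_matrix"],c["k1"],c["R"],c["t"]
    st=st or get_state(); T=np.eye(4); T[:3,:3]=Ro.from_euler("xyz",st["tcp_rot"]).as_matrix(); T[:3,3]=st["ee_pos"]
    M=np.linalg.inv(T@c["hand_eye"]); return c["camera_matrix"],c["k1"],M[:3,:3],M[:3,3]
def ray(C,uv):
    K,k1,R,t=C; p=cv2.undistortPoints(np.array([[uv]],float),K,np.array([k1,0,0,0.]))[0,0]
    d=R.T@np.array([*p,1]); return -R.T@t,d/np.linalg.norm(d)
def proj(C,X):
    K,k1,R,t=C; return cv2.projectPoints(np.atleast_2d(np.array(X,float)),cv2.Rodrigues(R)[0],t,K,np.array([k1,0,0,0.]))[0][:,0]
def atz(C,uv,z):
    o,d=ray(C,uv); return o+d*(z-o[2])/d[2]
def tri(*obs):
    A=np.zeros((3,3));b=np.zeros(3)
    for C,uv in obs:
        o,d=ray(C,uv);P=np.eye(3)-np.outer(d,d);A+=P;b+=P@o
    X=np.linalg.solve(A,b)
    return X,[np.linalg.norm((np.eye(3)-np.outer(d,d))@(X-o)) for o,d in (ray(*q) for q in obs)]
E
python3 - <<'E'
from h import *
S,T=cam("scene"),cam("top")
s=cv2.imread("pics/scene0.png");t=cv2.imread("pics/top0.png")
a=cv2.resize(s[140:340,240:400],None,fx=3,fy=3,interpolation=cv2.INTER_CUBIC)[:600]
b=cv2.resize(t[140:280,230:440],None,fx=1.5,fy=1.5)
b=cv2.resize(t[170:280,230:340],(320,320),interpolation=cv2.INTER_CUBIC);b2=cv2.resize(t[200:280,345:435],(320,280),interpolation=cv2.INTER_CUBIC)
cv2.imwrite("pics/c1.png",np.hstack([a,np.vstack([b,b2])]))
print("top of long",tri((S,(316,180)),(T,(317,203)))); print("mouth",tri((S,(341,263)),(T,(391,236))))
for n in ("scene","top"):
    camera(n)
    for k in ("long_drill","guide","setter","rack"):
        print(n,k,[(np.round(d["confidence"],2),d["box"]) for d in trace(n,k)])
E
```

```text
top of long (array([0.48685166, 0.14845322, 0.16016411]), [np.float64(0.0004667471451794818), np.float64(0.0004667471451795727)])
mouth (array([ 0.44663382, -0.00783564,  0.10440017]), [np.float64(0.0016111681127254794), np.float64(0.0016111681127254714)])
scene long_drill [(np.float64(0.92), [311.2, 175.9, 10.0, 48.7]), (np.float64(0.76), [271.0, 190.4, 16.7, 57.9]), (np.float64(0.68), [348.4, 159.9, 13.1, 63.3])]
scene guide [(np.float64(0.87), [314.0, 236.4, 60.1, 81.1])]
scene setter [(np.float64(0.95), [301.6, 238.4, 75.0, 96.5])]
scene rack [(np.float64(0.92), [277.6, 173.6, 56.2, 72.8])]
top long_drill [(np.float64(0.8), [312.1, 153.8, 10.8, 27.1]), (np.float64(0.7), [312.5, 196.7, 10.4, 20.5]), (np.float64(0.62), [306.5, 236.1, 13.1, 17.9])]
top guide [(np.float64(0.75), [359.4, 221.9, 60.0, 33.0]), (np.float64(0.61), [279.4, 196.6, 15.6, 13.4])]
top setter [(np.float64(0.96), [351.4, 222.9, 67.1, 42.8]), (np.float64(0.46), [278.8, 194.1, 14.0, 17.7])]
top rack [(np.float64(0.75), [239.2, 183.2, 92.4, 47.6])]
```

View pics/c1.png

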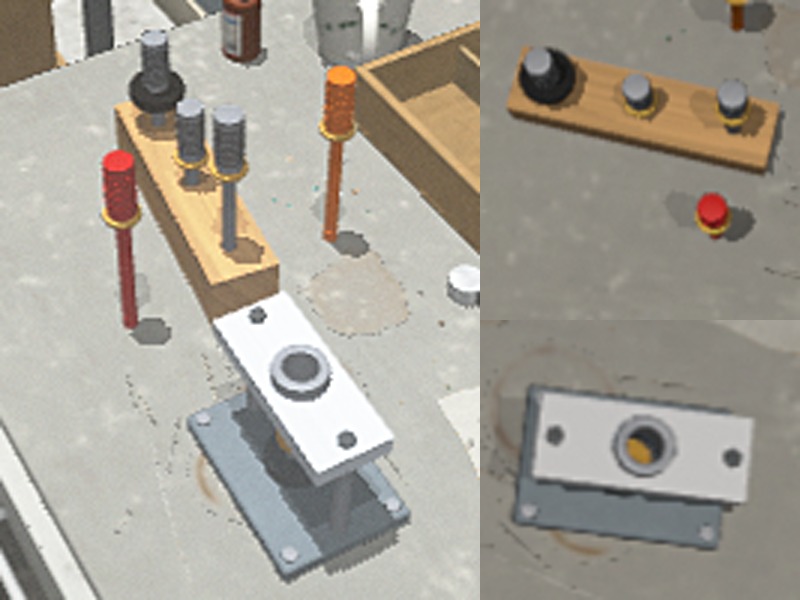

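The crop confirms the choice. The grey steel tool at scene (316,177–222) is much taller than its grey neighbour and stands in the hole nearest the setter; the red and orange ones are decoys.

Run:
```python
from h import *
S,T=cam("scene"),cam("top")
def cs(x,y): return (240+x/3-.33,140+y/3-.33)
def ct(x,y): return (230+(x-480)*110/320-.3,170+y*110/320-.3)
def cg(x,y): return (345+(x-480)*90/320-.3,200+(y-320)*80/280-.3)
for n,a,b in (("long",(229,113),(733,90)),("short",(190,106),(637,84)),("mand",(154,38),(540,62)),("red",(119,160),(712,203))):
    X,e=tri((S,cs(*a)),(T,ct(*b)));print(n,X.round(4),e[0].round(4))
print("orange",atz(T,(318,159),.155))
X,e=tri((S,cs(300,369)),(T,cg(644,443)));print("mouth",X.round(4),e[0].round(4))
print("bolts",[tri((S,cs(*a)),(T,cg(*b)))[0].round(4) for a,b in (((258,315),(555,434)),((347,439),(733,457)))])
# rack end corners top face z .045
for p in ((523,47),(779,100),(510,108),(767,160)): print(atz(T,ct(*p),.045).round(4))
```

```text
long [0.4891 0.1499 0.1652] 0.0008
short [0.4971 0.2186 0.116 ] 0.0006
mand [0.5042 0.2867 0.126 ] 0.0
red [0.4139 0.156  0.1544] 0.0008
orange [0.57679439 0.15610426 0.155     ]
mouth [ 0.447  -0.0065  0.1044] 0.0004
bolts [array([0.4482, 0.0444, 0.1001]), array([ 0.445 , -0.0593,  0.1007])]
[0.5322 0.315  0.045 ]
[0.5113 0.1177 0.045 ]
[0.4843 0.3184 0.045 ]
[0.465  0.1222 0.045 ]
```

```bash
cat >> h.py <<'E'
def plan(p,yaw=None,n=5):
    st=get_state(); R0=Ro.from_euler("xyz",st["tcp_rot"]); yaw=st["tcp_rot"][2] if yaw is None else yaw
    R1=Ro.from_euler("xyz",[np.pi,0,yaw]); rv=(R0.inv()*R1).as_rotvec()/n; d=(np.array(p)-st["ee_pos"])/n
    for i in range(n):
        l=(R0*Ro.from_rotvec(rv*i)).inv().apply(d)*1000
        print("xyz",l.round(1),"axyz",rv.round(4))
E
python3 - <<'E'
from h import *
plan((.489,.175,.25),1.46,10)
E
```

```text
xyz [-36.4 -17.9  -1.9] axyz [ 0.    -0.     0.123]
xyz [-38.3 -13.3  -1.9] axyz [ 0.    -0.     0.123]
xyz [-39.6  -8.5  -1.9] axyz [ 0.    -0.     0.123]
xyz [-40.4  -3.6  -1.9] axyz [ 0.    -0.     0.123]
xyz [-40.5   1.4  -1.9] axyz [ 0.    -0.     0.123]
xyz [-40.    6.3  -1.9] axyz [ 0.    -0.     0.123]
xyz [-38.9  11.2  -1.9] axyz [ 0.    -0.     0.123]
xyz [-37.3  15.9  -1.9] axyz [ 0.    -0.     0.123]
xyz [-35.   20.4  -1.9] axyz [ 0.    -0.     0.123]
xyz [-32.3  24.5  -1.9] axyz [ 0.    -0.     0.123]
```

```bash
python3 -m inch '[{"x":-36,"y":-18,"z":-2,"az":0.123},{"x":-38,"y":-13,"z":-2,"az":0.123},{"x":-40,"y":-9,"z":-2,"az":0.123},{"x":-40,"y":-4,"z":-2,"az":0.123},{"x":-40,"y":1,"z":-2,"az":0.123}]'
python3 -m inch '[{"x":-40,"y":6,"z":-2,"az":0.123},{"x":-39,"y":11,"z":-2,"az":0.123},{"x":-37,"y":16,"z":-2,"az":0.123},{"x":-35,"y":20,"z":-2,"az":0.123},{"x":-32,"y":24,"z":-2,"az":0.123}]'
python3 -m inch '[{"fingers":-0.3},{"fingers":-0.3},{"fingers":-0.3}]'
python3 - <<'E'
from h import *
st=get_state(); im=camera("wrist"); C=cam("wrist",st); print(st["ee_pos"],st["tcp_rot"],st["opening"])
np.save("w1.npy",np.hstack([st["ee_pos"],st["tcp_rot"]]))
cv2.imwrite("pics/w1.png",im[:,:,::-1])
print(proj(C,[[.489,.150,.165],[.489,.150,.12],[.447,-.0065,.108]]))
for k in ("long_drill","guide"): print(k,[(round(d["confidence"],2),d["box"]) for d in trace("wrist",k)])
E
```

```text
[0.24011577 0.49481604 0.2312908 ] [ 3.14156582e+00 -1.50552649e-05  2.68980582e+00] 0.08534895208436524
[[135.33961715 550.07589065]
 [155.68472244 501.69827405]
 [ 41.78680312 504.08780425]]
long_drill [(0.63, [151.3, 396.8, 5.6, 2.9])]
guide []invalid input
invalid input
invalid input
```

View pics/w1.png

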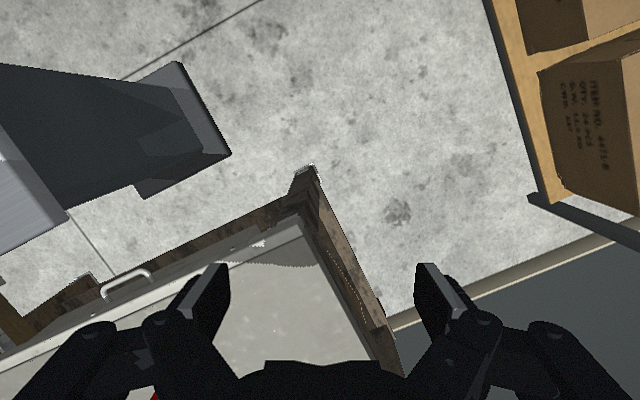

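The rows were refused because they need all keys. The picture shows only the bench corner (305,170), so the wrist camera looks towards the tool's +x side. Retyping in full.

```bash
python3 -m inch '[{"x":-36,"y":-18,"z":-2,"ax":0,"ay":0,"az":0.123,"fingers":-1},{"x":-38,"y":-13,"z":-2,"ax":0,"ay":0,"az":0.123,"fingers":-1},{"x":-40,"y":-9,"z":-2,"ax":0,"ay":0,"az":0.123,"fingers":-1},{"x":-40,"y":-4,"z":-2,"ax":0,"ay":0,"az":0.123,"fingers":-1},{"x":-40,"y":1,"z":-2,"ax":0,"ay":0,"az":0.123,"fingers":-1}]'
python3 -m inch '[{"x":-40,"y":6,"z":-2,"ax":0,"ay":0,"az":0.123,"fingers":-0.3},{"x":-39,"y":11,"z":-2,"ax":0,"ay":0,"az":0.123,"fingers":-0.3},{"x":-37,"y":16,"z":-2,"ax":0,"ay":0,"az":0.123,"fingers":-0.3},{"x":-35,"y":20,"z":-2,"ax":0,"ay":0,"az":0.123,"fingers":-0.3},{"x":-32,"y":24,"z":-2,"ax":0,"ay":0,"az":0.123,"fingers":-0.3}]'
python3 - <<'E'
from h import *
plan((.460,-.06,.26),1.46,6)
E
```

```text
t: 1.3
ee_pos: [0.3637, 0.3336, 0.2415]
tcp_rot: [3.141, -0.0, 2.07]
force: [-0.4, 0.6, 0.8]
opening: 0.0851
grip_force: 0.0
t: 1.8
ee_pos: [0.4869, 0.1738, 0.2515]
tcp_rot: [3.141, -0.0, 1.455]
force: [0.8, 0.5, -0.4]
opening: 0.0551
grip_force: 0.0
xyz [-39.2   0.1  -1.4] axyz [ 0.     -0.     -0.0009]
xyz [-39.2   0.   -1.4] axyz [ 0.     -0.     -0.0009]
xyz [-39.2  -0.   -1.4] axyz [ 0.     -0.     -0.0009]
xyz [-39.2  -0.   -1.4] axyz [ 0.     -0.     -0.0009]
xyz [-39.2  -0.1  -1.4] axyz [ 0.     -0.     -0.0009]
xyz [-39.2  -0.1  -1.4] axyz [ 0.     -0.     -0.0009]
```

```bash
cat > look.py <<'E'
import sys; from h import *
camera("wrist") if 0 else None
st=get_state(); im=camera("wrist"); n=sys.argv[1]
np.save(n+".npy",np.hstack([st["ee_pos"],st["tcp_rot"]])); cv2.imwrite(f"pics/{n}.png",im[:,:,::-1])
C=cam("wrist",st); print(st["ee_pos"].round(4),proj(C,[[.489,.150,.165],[.447,-.0065,.108]]).round(0).tolist())
E
python3 -m inch '[{"x":-39,"y":0,"z":-1,"ax":0,"ay":0,"az":0,"fingers":-0.3},{"x":-39,"y":0,"z":-1,"ax":0,"ay":0,"az":0,"fingers":-0.3},{"x":0,"y":0,"z":0,"ax":0,"ay":0,"az":0,"fingers":-0.3}]' >/dev/null; python3 look.py a
python3 -m inch '[{"x":-39,"y":0,"z":-1,"ax":0,"ay":0,"az":0,"fingers":-0.3},{"x":-39,"y":0,"z":-1,"ax":0,"ay":0,"az":0,"fingers":-0.3},{"x":0,"y":0,"z":0,"ax":0,"ay":0,"az":0,"fingers":-0.3}]' >/dev/null; python3 look.py b
python3 -m inch '[{"x":-39,"y":0,"z":-1,"ax":0,"ay":0,"az":0,"fingers":-0.3},{"x":-39,"y":0,"z":-1,"ax":0,"ay":0,"az":0,"fingers":-0.3},{"x":0,"y":0,"z":0,"ax":0,"ay":0,"az":0,"fingers":-0.3}]' >/dev/null; python3 look.py c
python3 -m inch '[{"x":-30,"y":0,"z":0,"ax":0,"ay":0,"az":0,"fingers":-0.3},{"x":-30,"y":0,"z":0,"ax":0,"ay":0,"az":0,"fingers":-0.3},{"x":0,"y":0,"z":0,"ax":0,"ay":0,"az":0,"fingers":-0.3}]' >/dev/null; python3 look.py d
python3 - <<'E'
import cv2,numpy as np
L=[cv2.imread(f"pics/{n}.png") for n in "abcd"]
m=np.vstack([np.hstack(L[:2]),np.hstack(L[2:])]); cv2.imwrite("pics/m1.png",cv2.resize(m,(800,500),interpolation=cv2.INTER_AREA))
E
```

```text
[0.4773 0.0946 0.2535] [[330.0, 136.0], [305.0, 290.0]]
[0.4687 0.0183 0.2555] [[331.0, 16.0], [303.0, 219.0]]
[ 0.4603 -0.0588  0.2574] [[331.0, -129.0], [301.0, 138.0]]
[ 0.4539 -0.1173  0.2571] [[332.0, -260.0], [300.0, 67.0]]
```

View pics/m1.png

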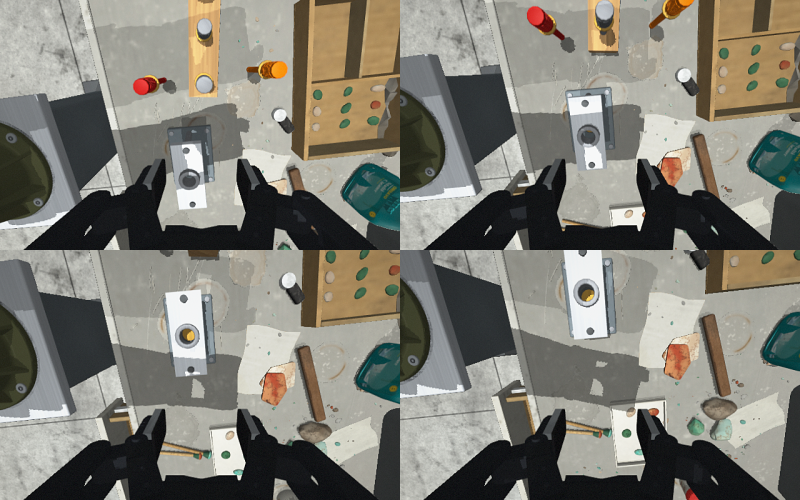

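The montage shows the drill's cap at about (326,136) in a and (326,18) in b. The sleeve is at (301,288), (299,216), (299,136) and (298,67) in a–d, all near the predicted pixels. I enlarge crops to get finer centres.

Run:
```python
import cv2,numpy as np
def c(n,x,y,w=25): 
    I=cv2.imread(f"pics/{n}.png")[y-w:y+w,x-w:x+w]; I=cv2.resize(I,(250,250),interpolation=cv2.INTER_CUBIC)
    for k in range(0,250,50): I[k,::4]=(0,255,0); I[::4,k]=(0,255,0)
    return I
m=np.vstack([np.hstack([c("a",326,136),c("b",326,25),c("a",301,288)]),np.hstack([c("b",299,216),c("c",299,136),c("d",298,67)])])
cv2.imwrite("pics/m2.png",m)
```

```text
(no output)
```

View pics/m2.png

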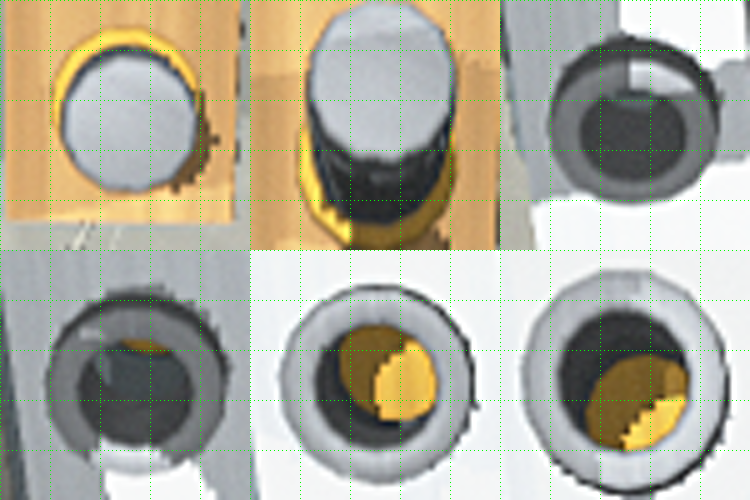

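Run:
```python
from h import *
def W(n):
    v=np.load(n+".npy"); return cam("wrist",{"ee_pos":v[:3],"tcp_rot":v[3:]})
D=[("a",(326.6,135.0)),("b",(327.1,15.9))]
G=[("a",(302.2,289.8)),("b",(300.6,219.1)),("c",(299.0,137.8)),("d",(297.5,67.8))]
S,T=cam("scene"),cam("top")
for nm,L,z in(("drill",D,.165),("guide",G,.108)):
    print(nm,tri(*[(W(n),p) for n,p in L])); print([atz(W(n),p,z).round(4) for n,p in L])
ct=lambda x,y:(230+(x-480)*110/320-.3,170+y*110/320-.3); cg=lambda x,y:(345+(x-480)*90/320-.3,200+(y-320)*80/280-.3)
cs=lambda x,y:(240+x/3-.33,140+y/3-.33)
print("fixed cams",atz(T,ct(733,90),.165),atz(S,cs(229,113),.165),atz(T,cg(644,443),.108),atz(S,cs(300,369),.108))
```

```text
drill (array([0.48681957, 0.15107753, 0.16275888]), [np.float64(7.485756598632307e-05), np.float64(7.485756598641974e-05)])
[array([0.4867, 0.1513, 0.165 ]), array([0.4868, 0.1505, 0.165 ])]
guide (array([ 0.44476535, -0.00639637,  0.10743938]), [np.float64(0.00028209777289507295), np.float64(0.00020207070122429003), np.float64(0.000188979454678786), np.float64(0.00022149232765607244)])
[array([ 0.4446, -0.0062,  0.108 ]), array([ 0.4447, -0.006 ,  0.108 ]), array([ 0.445 , -0.0063,  0.108 ]), array([ 0.445 , -0.0066,  0.108 ])]
fixed cams [0.48998233 0.14960606 0.165     ] [0.48840116 0.15023787 0.165     ] [ 0.4468888  -0.00621591  0.108     ] [ 0.44500774 -0.0087908   0.108     ]
```

Run:
```python
from h import *
plan((.4868,.151,.25),1.46,6)
```

```text
xyz [44.9  0.5  1.2] axyz [-0.     -0.0001 -0.0001]
xyz [44.9  0.5  1.2] axyz [-0.     -0.0001 -0.0001]
xyz [44.9  0.5  1.2] axyz [-0.     -0.0001 -0.0001]
xyz [44.9  0.5  1.2] axyz [-0.     -0.0001 -0.0001]
xyz [44.9  0.5  1.2] axyz [-0.     -0.0001 -0.0001]
xyz [44.9  0.5  1.2] axyz [-0.     -0.0001 -0.0001]
```

```bash
python3 -m inch '[{"x":45,"y":0.5,"z":1,"ax":0,"ay":0,"az":0,"fingers":-0.3},{"x":45,"y":0.5,"z":1,"ax":0,"ay":0,"az":0,"fingers":-0.3},{"x":45,"y":0.5,"z":1,"ax":0,"ay":0,"az":0,"fingers":-0.3},{"x":45,"y":0.5,"z":1,"ax":0,"ay":0,"az":0,"fingers":-0.3},{"x":45,"y":0.5,"z":1,"ax":0,"ay":0,"az":0,"fingers":-0.3}]' >/dev/null
python3 -m inch '[{"x":44.5,"y":0.5,"z":2,"ax":0,"ay":0,"az":0,"fingers":-0.3},{"x":0,"y":0,"z":0,"ax":0,"ay":0,"az":0,"fingers":-0.3},{"x":0,"y":0,"z":0,"ax":0,"ay":0,"az":0,"fingers":-0.3}]'
python3 - <<'E'
from h import *
plan((.4868,.151,.126),1.46,4)
E
```

```text
t: 4.0
ee_pos: [0.4856, 0.1529, 0.25]
tcp_rot: [-3.141, 0.0, 1.463]
force: [-1.0, -1.4, -0.7]
opening: 0.0557
grip_force: 0.0
xyz [-0.4  0.4 31. ] axyz [-0.0002  0.      0.0009]
xyz [-0.4  0.4 31. ] axyz [-0.0002  0.      0.0009]
xyz [-0.4  0.4 31. ] axyz [-0.0002  0.      0.0009]
xyz [-0.5  0.3 31. ] axyz [-0.0002  0.      0.0009]
```

```bash
python3 -m inch '[{"x":-1.7,"y":1.4,"z":20,"ax":0,"ay":0,"az":0,"fingers":-0.3},{"x":0,"y":0,"z":30,"ax":0,"ay":0,"az":0,"fingers":-0.3},{"x":0,"y":0,"z":30,"ax":0,"ay":0,"az":0,"fingers":-0.3},{"x":0,"y":0,"z":30,"ax":0,"ay":0,"az":0,"fingers":-0.3},{"x":0,"y":0,"z":14,"ax":0,"ay":0,"az":0,"fingers":-0.3}]'
python3 -m inch '[{"x":0,"y":0,"z":0,"ax":0,"ay":0,"az":0,"fingers":-0.3},{"x":0,"y":0,"z":0,"ax":0,"ay":0,"az":0,"fingers":-0.3}]'
python3 - <<'E'
from h import *
st=get_state(); im=camera("wrist"); C=cam("wrist",st); print(st["ee_pos"],st["tcp_rot"])
t=camera("scene")
print(proj(C,[[.4868,.151,.165],[.4868,.151,.12]]))
cv2.imwrite("pics/g.png",np.hstack([cv2.resize(im[200:400,200:440],(480,400)),cv2.resize(t[150:250,280:360],(320,400),interpolation=cv2.INTER_CUBIC)])[:,:,::-1])
E
```

```text
t: 4.5
ee_pos: [0.4863, 0.1483, 0.124]
tcp_rot: [-3.139, 0.001, 1.459]
force: [0.1, -1.1, 0.3]
opening: 0.0555
grip_force: 0.0
t: 4.7
ee_pos: [0.4877, 0.1487, 0.1271]
tcp_rot: [3.141, -0.0, 1.459]
force: [-0.1, 0.0, 0.5]
opening: 0.0555
grip_force: 0.0
[0.48772222 0.14868451 0.12706041] [ 3.1410110e+00 -2.4830044e-04  1.4593123e+00]
[[320.54853471 307.36158516]
 [320.76541135 255.73983333]]
```

View pics/g.png

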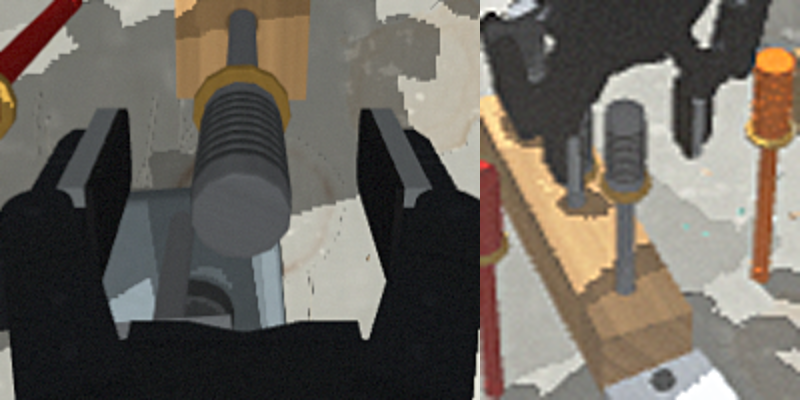

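The fingers straddle the drill's grip symmetrically. The cap is at wrist pixel (321,305), against (320.5,307) predicted, so there is 2 mm to make up along tool x before closing.

```bash
python3 -m inch '[{"x":2.3,"y":-0.7,"z":1,"ax":0,"ay":0,"az":0,"fingers":-0.3},{"x":0,"y":0,"z":0,"ax":0,"ay":0,"az":0,"fingers":-0.3},{"x":0,"y":0,"z":0,"ax":0,"ay":0,"az":0,"fingers":-0.3}]'
python3 -m inch '[{"x":0,"y":0,"z":0,"ax":0,"ay":0,"az":0,"fingers":1},{"x":0,"y":0,"z":0,"ax":0,"ay":0,"az":0,"fingers":1},{"x":0,"y":0,"z":0,"ax":0,"ay":0,"az":0,"fingers":1},{"x":0,"y":0,"z":0,"ax":0,"ay":0,"az":0,"fingers":1},{"x":0,"y":0,"z":0,"ax":0,"ay":0,"az":0,"fingers":1}]' 60
python3 -m inch '[{"x":0,"y":0,"z":0,"ax":0,"ay":0,"az":0,"fingers":1},{"x":0,"y":0,"z":0,"ax":0,"ay":0,"az":0,"fingers":1},{"x":0,"y":0,"z":0,"ax":0,"ay":0,"az":0,"fingers":1}]'
```

```text
t: 5.1
ee_pos: [0.4871, 0.1513, 0.1256]
tcp_rot: [3.141, -0.0, 1.46]
force: [0.1, -0.4, -0.8]
opening: 0.0555
grip_force: 0.0
t: 5.6
ee_pos: [0.4872, 0.1512, 0.1255]
tcp_rot: [3.141, -0.0, 1.46]
force: [0.0, 0.2, 2.6]
opening: 0.0188
grip_force: 58.4
t: 5.9
ee_pos: [0.4872, 0.1512, 0.1255]
tcp_rot: [3.141, -0.0, 1.46]
force: [-0.3, -0.7, 4.0]
opening: 0.0187
grip_force: 58.5
```

```bash
python3 -m inch '[{"x":0,"y":0,"z":-10,"ax":0,"ay":0,"az":0,"fingers":1},{"x":0,"y":0,"z":-20,"ax":0,"ay":0,"az":0,"fingers":1},{"x":0,"y":0,"z":-25,"ax":0,"ay":0,"az":0,"fingers":1},{"x":0,"y":0,"z":-25,"ax":0,"ay":0,"az":0,"fingers":1},{"x":0,"y":0,"z":-25,"ax":0,"ay":0,"az":0,"fingers":1}]'
python3 -m inch '[{"x":0,"y":0,"z":-20,"ax":0,"ay":0,"az":0,"fingers":1},{"x":0,"y":0,"z":-10,"ax":0,"ay":0,"az":0,"fingers":1},{"x":0,"y":0,"z":0,"ax":0,"ay":0,"az":0,"fingers":1},{"x":0,"y":0,"z":0,"ax":0,"ay":0,"az":0,"fingers":1}]'
python3 - <<'E'
from h import *
plan((.4452,-.0063,.262),1.46,5)
E
```

```text
t: 6.4
ee_pos: [0.4867, 0.1511, 0.2315]
tcp_rot: [-3.141, 0.0, 1.46]
force: [0.4, -0.6, -1.2]
opening: 0.0187
grip_force: 58.9
t: 6.8
ee_pos: [0.4868, 0.1511, 0.2593]
tcp_rot: [-3.14, 0.0, 1.46]
force: [0.7, 0.2, -2.4]
opening: 0.0186
grip_force: 58.9
xyz [-32.2  -4.8  -0.5] axyz [-0.0003  0.0001 -0.    ]
xyz [-32.2  -4.8  -0.5] axyz [-0.0003  0.0001 -0.    ]
xyz [-32.2  -4.8  -0.5] axyz [-0.0003  0.0001 -0.    ]
xyz [-32.2  -4.8  -0.5] axyz [-0.0003  0.0001 -0.    ]
xyz [-32.2  -4.8  -0.5] axyz [-0.0003  0.0001 -0.    ]
```

```bash
python3 -m inch '[{"x":-20,"y":-3,"z":0,"ax":0,"ay":0,"az":0,"fingers":1},{"x":-35,"y":-5,"z":-1,"ax":0,"ay":0,"az":0,"fingers":1},{"x":-40,"y":-6,"z":0,"ax":0,"ay":0,"az":0,"fingers":1},{"x":-35,"y":-5,"z":-1,"ax":0,"ay":0,"az":0,"fingers":1},{"x":-20,"y":-3,"z":0,"ax":0,"ay":0,"az":0,"fingers":1}]'
python3 -m inch '[{"x":-11,"y":-2,"z":0,"ax":0,"ay":0,"az":0,"fingers":1},{"x":0,"y":0,"z":0,"ax":0,"ay":0,"az":0,"fingers":1},{"x":0,"y":0,"z":0,"ax":0,"ay":0,"az":0,"fingers":1},{"x":0,"y":0,"z":0,"ax":0,"ay":0,"az":0,"fingers":1}]'
python3 - <<'E'
from h import *
plan((.445,-.0062,.262),1.46,1)
st=get_state();C=cam("wrist",st);S=cam("scene");T=cam("top")
for n in("scene","top","wrist"): cv2.imwrite(f"pics/h_{n}.png",camera(n)[:,:,::-1])
p=st["ee_pos"];z0=p[2]+.0187-.134
X=[[p[0],p[1],z0+h] for h in (0,.106,.155)]
for c in(S,T,C): print(proj(c,X).round(1).tolist(), proj(c,[[.4448,-.0064,.108]]).round(1).tolist())
L=[]
for n,(x,y,w,h) in (("scene",(290,150,100,150)),("top",(340,170,100,100)),("wrist",(240,180,160,200))):
    i=cv2.imread(f"pics/h_{n}.png")[y:y+h,x:x+w]; f=400/h; L.append(cv2.resize(i,(int(w*f*.66) if 0 else int(w*min(f,266/w)),int(h*min(f,266/w)))))
H=max(i.shape[0] for i in L); cv2.imwrite("pics/h.png",np.hstack([cv2.copyMakeBorder(i,0,H-i.shape[0],0,0,0) for i in L])); print([i.shape for i in L])
E
```

```text
t: 7.3
ee_pos: [0.4476, 0.0026, 0.2612]
tcp_rot: [-3.14, 0.0, 1.459]
force: [0.0, -0.4, -1.4]
opening: 0.0183
grip_force: 58.9
t: 7.7
ee_pos: [0.4456, -0.0054, 0.262]
tcp_rot: [-3.141, -0.0, 1.461]
force: [-0.5, 0.4, -1.4]
opening: 0.0188
grip_force: 58.9
xyz [-0.9 -0.5 -0. ] axyz [-0.0005 -0.0001  0.0008]
[[339.7, 246.7], [342.1, 201.5], [343.4, 177.2]] [[338.8, 261.8]]
[[393.2, 232.7], [402.3, 223.9], [407.3, 219.1]] [[390.8, 235.9]]
[[322.5, 201.8], [323.0, 257.7], [323.5, 315.1]] [[321.8, 191.8]]
[(399, 266, 3), (266, 266, 3), (332, 266, 3)]
```

View pics/h.png

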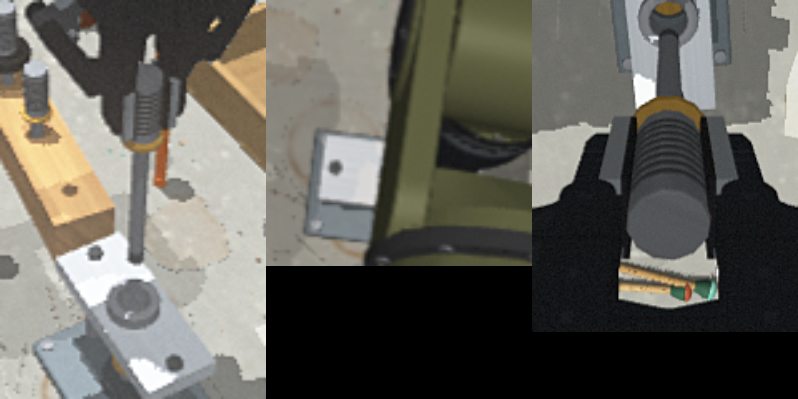

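The scene crop shows the drill above the sleeve with its tip at scene px (341,247), and wrist px (323,200). The sleeve mouth is at wrist (320,191). The tube may lean slightly in the scene view, so I measure that numerically.

```bash
cat > tilt.py <<'E'
from h import *
st=get_state(); p=st["ee_pos"]; print(p.round(4),st["tcp_rot"].round(4))
P=np.array
for n in ("scene","wrist"):
    im=camera(n); C=cam(n,st); cv2.imwrite("pics/t_%s_%d.png"%(n,st["t"]*100),im[:,:,::-1])
    z0=p[2]+.0187-.134
    for d in trace(n,"long_drill")[:4]:
        r=d["region"]; ys=np.where(r.any(1))[0]; xs=[np.where(r[y])[0] for y in ys]
        print(n,round(d["confidence"],2),d["box"])
        if abs(xs[len(xs)//2].mean()-proj(C,[[p[0],p[1],z0+.08]])[0,0])<12:
            for y,x in list(zip(ys,xs))[::4]+[(ys[-1],xs[-1])]: print(y,x.min(),x.max(),end=" | ")
            print()
    print("pred axis",proj(C,[[p[0],p[1],z0+h] for h in (0,.03,.06,.09,.106,.155)]).round(1).tolist())
E
python3 tilt.py
```

```text
[ 0.4455 -0.0056  0.2621] [-3.1413 -0.      1.4608]
scene 0.92 [272.4, 189.0, 13.7, 57.8]
scene 0.73 [336.6, 174.4, 11.9, 76.6]
174 343 346 | 178 342 350 | 182 341 350 | 186 342 351 | 190 342 350 | 194 342 349 | 198 342 349 | 202 340 350 | 206 339 346 | 210 340 345 | 214 339 345 | 218 339 344 | 222 339 344 | 226 339 344 | 230 338 344 | 234 337 344 | 238 338 343 | 242 338 343 | 246 338 343 | 248 339 341 | 
scene 0.64 [349.6, 201.3, 4.5, 21.4]
203 351 352 | 207 348 352 | 211 348 352 | 215 348 351 | 219 348 351 | 220 349 350 | 
pred axis [[339.7, 246.8], [340.4, 234.9], [341.1, 222.3], [341.8, 209.0], [342.2, 201.5], [343.5, 177.2]]
wrist 0.84 [414.7, 0.4, 33.7, 22.5]
wrist 0.62 [238.8, 0.7, 40.2, 43.6]
wrist 0.59 [294.9, 199.5, 52.5, 133.7]
198 318 325 | 202 316 327 | 206 316 327 | 210 316 327 | 214 316 328 | 218 315 328 | 222 315 328 | 226 315 328 | 230 315 329 | 234 314 329 | 238 313 329 | 242 306 336 | 246 302 340 | 250 301 342 | 254 303 340 | 258 303 340 | 262 303 340 | 266 302 341 | 270 302 341 | 274 302 341 | 278 301 342 | 282 301 341 | 286 300 343 | 290 299 344 | 294 299 344 | 298 299 344 | 302 298 345 | 306 297 345 | 310 297 347 | 314 297 346 | 318 297 346 | 322 299 345 | 326 301 341 | 330 305 337 | 334 312 328 | 335 317 326 | 
wrist 0.58 [319.1, 0.0, 51.5, 61.6]
pred axis [[322.5, 201.8], [322.6, 212.8], [322.7, 226.8], [322.9, 245.3], [323.0, 257.7], [323.5, 315.1]]
```

```bash
cat > fit.py <<'E'
from h import *
from scipy.optimize import least_squares
a=np.linspace(0,2*np.pi,40,endpoint=False)
def prof(C,X,ax,zs=((0,.106,.005),(.106,.110,.013),(.110,.155,.010))):
    ax=ax/np.linalg.norm(ax); u=np.cross(ax,[1,0,0]);u/=np.linalg.norm(u);v=np.cross(ax,u)
    m=np.zeros((1600,2560),np.uint8)
    for z1,z2,r in zs:
        P=np.vstack([X+ax*z+r*(np.cos(a)[:,None]*u+np.sin(a)[:,None]*v) for z in(z1,z2)])
        q=proj(C,P)*4+1.5
        cv2.fillConvexPoly(m,cv2.convexHull(np.clip(q,-9000,9000).astype(np.float32)).round().astype(int),255)
    return cv2.resize(m,(640,400),interpolation=cv2.INTER_AREA)/255.
def fit(views,x0,free=(1,1,1,1,1)):
    from scipy.optimize import minimize
    f=np.array(free,bool); x0=np.array(x0,float); s=np.array([.002,.002,.002,.02,.02])
    B=[cv2.GaussianBlur(r.astype(float),(0,0),1.2) for _,r in views]
    def cost(y):
        x=x0.copy(); x[f]+=y*s[f]; ax=np.array([x[3],x[4],1]); 
        return sum(((cv2.GaussianBlur(prof(C,x[:3],ax),(0,0),1.2)-b)**2).sum() for (C,_),b in zip(views,B))
    n=f.sum(); o=minimize(cost,np.zeros(n),method="Powell",options={"xtol":.01,"ftol":1e-4})
    x=x0.copy(); x[f]+=o.x*s[f]; return x,o.fun
E
python3 - <<'E'
from fit import *
S=cam("scene");st=get_state();C=cam("wrist",st);p=st["ee_pos"]
camera("scene"); R=trace("scene","long_drill")
def near(R,x): return min(R,key=lambda d:abs(d["box"][0]+d["box"][2]/2-x)+ (0 if d["box"][3]>40 else 99))["region"]
red=near(R,280); dr=near(R,342)
camera("wrist"); W=trace("wrist","long_drill"); dw=near(W,321)
print("red scene only",fit([(S,red)],[.4139,.156,0,0,0],(1,1,0,1,0)))
print("drill scene, x-lean 0",fit([(S,dr)],[p[0],p[1],p[2]-.1153,0,0],(1,0,1,0,1)))
x0=[p[0],p[1],p[2]-.1153,0,0]
print("wrist only",fit([(C,dw)],x0)); print("both",fit([(S,dr),(C,dw)],x0))
E
```

```text
red scene only (array([ 0.41161034,  0.15496383,  0.        , -0.00653324,  0.        ]), np.float64(3.971294493630654))
drill scene, x-lean 0 (array([ 0.44744928, -0.00602276,  0.14442831,  0.        , -0.00343654]), np.float64(105.5368107821471))
wrist only (array([ 0.44410816, -0.00841955,  0.13826643, -0.00066733, -0.02511785]), np.float64(132.30117641952884))
both (array([ 0.4448149 , -0.00630531,  0.14035472, -0.00405077, -0.0292126 ]), np.float64(309.1675105992183))
```

```bash
cat > fit2.py <<'E'
from fit import *
def near(R,x): return min(R,key=lambda d:abs(d["box"][0]+d["box"][2]/2-x)+ (0 if d["box"][3]>30 else 99))["region"]
def run(sx,srow,sxtra=None,wrows=(245,300)):
    from scipy.optimize import minimize
    st=get_state();S=cam("scene");C=cam("wrist",st);p=st["ee_pos"]
    camera("scene"); dr=near(trace("scene","long_drill"),sx).astype(float)
    camera("wrist"); dw=near(trace("wrist","long_drill"),321).astype(float)
    ms=np.zeros((400,640)); ms[srow[0]:srow[1],sx-14:sx+10]=1
    mw=np.zeros((400,640)); mw[:wrows[0]]=1; mw[wrows[1]:]=.3
    x0=np.array([p[0],p[1],p[2]-.1153,0,0]); s=np.array([.003,.003,.003,.02,.02])
    g=lambda i:cv2.GaussianBlur(i,(0,0),1.5)
    V=[(S,g(dr),ms),(C,g(dw),mw)]
    def cost(y,V=V):
        x=x0+y*s; return sum((m*(g(prof(c,x[:3],np.array([x[3],x[4],1])))-b)**2).sum() for c,b,m in V)
    for V2,nm in ((V,"both"),(V[1:],"wrist"),(V[:1],"scene")):
        y=min((minimize(cost,y0,(V2,),method="Nelder-Mead",options={"xatol":.02,"fatol":.01,"maxiter":600,"initial_simplex":np.vstack([y0]+[y0+e for e in np.eye(5)])}) for y0 in (np.zeros(5),-np.ones(5)*.7)),key=lambda o:o.fun)
        x=x0+y.x*s; print(nm,x.round(4),round(y.fun,2),"start",round(cost(np.zeros(5),V2),2))
    return x0
E
time python3 -c "
from fit2 import *
print(run(341,(207,252)))"
```

```text
both [ 0.4446 -0.0083  0.1443 -0.0008  0.0029] 14.8 start 61.51
wrist [ 0.4445 -0.0085  0.1429 -0.0008 -0.0023] 3.84 start 53.81
scene [ 4.464e-01 -6.900e-03  1.456e-01  3.000e-04  9.900e-03] 2.78 start 7.7
[ 0.44541634 -0.00621406  0.14699908  0.          0.        ]
real	0m15.479s
user	0m16.272s
sys	0m4.651s
```

Lean is below about 0.3°. I lower the tip to just above the mouth and compare tip and bore directly in the pictures.

```bash
python3 -m inch '[{"x":0,"y":0,"z":10,"ax":0,"ay":0,"az":0,"fingers":1},{"x":0,"y":0,"z":12,"ax":0,"ay":0,"az":0,"fingers":1},{"x":0,"y":0,"z":6,"ax":0,"ay":0,"az":0,"fingers":1},{"x":0,"y":0,"z":0,"ax":0,"ay":0,"az":0,"fingers":1},{"x":0,"y":0,"z":0,"ax":0,"ay":0,"az":0,"fingers":1}]'
python3 - <<'E'
from h import *
st=get_state();C=cam("wrist",st);S=cam("scene");p=st["ee_pos"]
w=camera("wrist");s=camera("scene")
print(p)
G=np.array([.4448,-.0064,.108])
for c in(C,S):print(proj(c,[G,G+[.018,0,0],G-[.018,0,0],G+[0,.018,0],G-[0,.018,0]]).round(1).tolist(),proj(c,[[p[0],p[1],p[2]-.1163]]).round(1).tolist())
a=cv2.resize(w[165:235,285:365],(480,420),interpolation=cv2.INTER_CUBIC);b=cv2.resize(s[225:295,310:370],(320,420) if 0 else (320,373),interpolation=cv2.INTER_CUBIC)
b=cv2.copyMakeBorder(b,0,47,0,0,cv2.BORDER_CONSTANT)
cv2.imwrite("pics/near.png",np.hstack([a,b])[:,:,::-1])
E
```

```text
t: 8.95
ee_pos: [0.4454, -0.0062, 0.2342]
tcp_rot: [-3.141, -0.0, 1.46]
force: [0.7, 0.7, -1.4]
opening: 0.0181
grip_force: 58.9
[ 0.44542886 -0.0062233   0.23420212]
[[321.8, 198.6], [342.1, 196.4], [301.5, 200.8], [319.5, 178.7], [324.0, 217.8]] [[322.5, 201.5]]
[[338.8, 261.8], [347.6, 257.8], [330.0, 265.9], [333.5, 254.8], [344.4, 269.0]] [[339.3, 258.0]]
```

View pics/near.png

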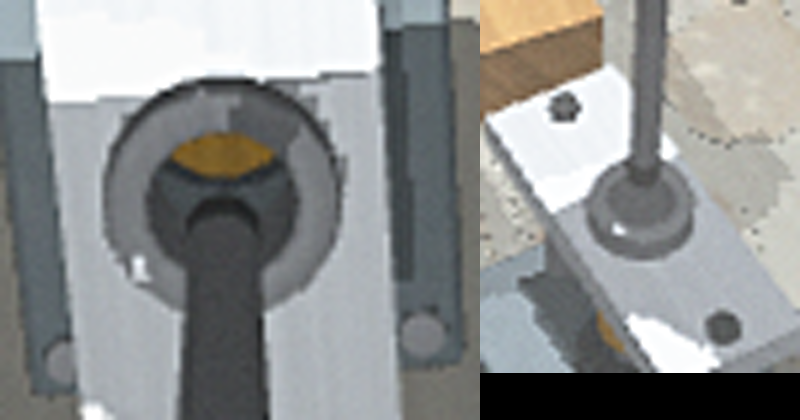

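In the wrist crop the bore centre is near (321.7,198) and the tip sits laterally on it at 321.9. In the scene crop tip and sleeve also agree with prediction, to within about 0.7 mm. I lower slowly, watching lateral drift.

```bash
python3 -m inch '[{"x":0.5,"y":-0.3,"z":2,"ax":0,"ay":0,"az":0,"fingers":1},{"x":0,"y":0,"z":3,"ax":0,"ay":0,"az":0,"fingers":1},{"x":0,"y":0,"z":4,"ax":0,"ay":0,"az":0,"fingers":1},{"x":0,"y":0,"z":4,"ax":0,"ay":0,"az":0,"fingers":1},{"x":0,"y":0,"z":2,"ax":0,"ay":0,"az":0,"fingers":1}]'
python3 -m inch '[{"x":0,"y":0,"z":4,"ax":0,"ay":0,"az":0,"fingers":1},{"x":0,"y":0,"z":4,"ax":0,"ay":0,"az":0,"fingers":1},{"x":0,"y":0,"z":4,"ax":0,"ay":0,"az":0,"fingers":1},{"x":0,"y":0,"z":2,"ax":0,"ay":0,"az":0,"fingers":1},{"x":0,"y":0,"z":0,"ax":0,"ay":0,"az":0,"fingers":1}]'
```

```text
t: 9.55
ee_pos: [0.445, -0.0057, 0.2187]
tcp_rot: [-3.141, -0.0, 1.46]
force: [-0.1, -0.6, -2.0]
opening: 0.0184
grip_force: 58.9
t: 10.05
ee_pos: [0.445, -0.0057, 0.2049]
tcp_rot: [-3.141, 0.0, 1.46]
force: [-0.6, -0.2, -1.7]
opening: 0.0187
grip_force: 58.9
```

```bash
python3 -m inch '[{"x":0,"y":0,"z":4,"ax":0,"ay":0,"az":0,"fingers":1},{"x":0,"y":0,"z":5,"ax":0,"ay":0,"az":0,"fingers":1},{"x":0,"y":0,"z":5,"ax":0,"ay":0,"az":0,"fingers":1},{"x":0,"y":0,"z":4,"ax":0,"ay":0,"az":0,"fingers":1},{"x":0,"y":0,"z":2,"ax":0,"ay":0,"az":0,"fingers":1}]'
python3 -m inch '[{"x":0,"y":0,"z":4,"ax":0,"ay":0,"az":0,"fingers":1},{"x":0,"y":0,"z":4,"ax":0,"ay":0,"az":0,"fingers":1},{"x":0,"y":0,"z":4,"ax":0,"ay":0,"az":0,"fingers":1},{"x":0,"y":0,"z":3,"ax":0,"ay":0,"az":0,"fingers":1},{"x":0,"y":0,"z":0,"ax":0,"ay":0,"az":0,"fingers":1}]'
python3 -m inch '[{"x":0,"y":0,"z":0,"ax":0,"ay":0,"az":0,"fingers":1}]'; python3 -m inch '[{"x":0,"y":0,"z":0,"ax":0,"ay":0,"az":0,"fingers":1}]'|grep -E "pos|force"
```

```text
t: 10.55
ee_pos: [0.445, -0.0057, 0.1847]
tcp_rot: [-3.141, 0.0, 1.46]
force: [0.1, -0.1, -2.4]
opening: 0.0186
grip_force: 58.9
t: 11.05
ee_pos: [0.445, -0.0057, 0.1699]
tcp_rot: [-3.141, 0.0, 1.46]
force: [0.1, -0.4, -1.4]
opening: 0.0185
grip_force: 58.9
t: 11.15
ee_pos: [0.4452, -0.0057, 0.1703]
tcp_rot: [3.142, -0.0, 1.46]
force: [0.9, -0.7, -1.6]
opening: 0.0184
grip_force: 58.9
ee_pos: [0.4453, -0.0057, 0.1705]
force: [0.2, 0.4, -1.9]
grip_force: 58.9
```

```bash
f(){ grep -E "pos|^force"|tr '\n' ' ';echo; }
python3 -m inch '[{"x":0,"y":0,"z":3,"ax":0,"ay":0,"az":0,"fingers":1},{"x":0,"y":0,"z":3,"ax":0,"ay":0,"az":0,"fingers":1},{"x":0,"y":0,"z":1,"ax":0,"ay":0,"az":0,"fingers":1},{"x":0,"y":0,"z":0,"ax":0,"ay":0,"az":0,"fingers":1}]'|f
python3 -m inch '[{"x":0,"y":0,"z":1,"ax":0,"ay":0,"az":0,"fingers":1}]'|f
python3 -m inch '[{"x":0,"y":0,"z":1,"ax":0,"ay":0,"az":0,"fingers":1}]'|f
python3 -m inch '[{"x":0,"y":0,"z":1,"ax":0,"ay":0,"az":0,"fingers":1}]'|f
python3 -m inch '[{"x":0,"y":0,"z":1,"ax":0,"ay":0,"az":0,"fingers":1}]'|f
python3 -m inch '[{"x":0,"y":0,"z":1,"ax":0,"ay":0,"az":0,"fingers":1}]'|f
python3 -m inch '[{"x":0,"y":0,"z":1,"ax":0,"ay":0,"az":0,"fingers":1}]'|f
python3 -m inch '[{"x":0,"y":0,"z":1,"ax":0,"ay":0,"az":0,"fingers":1}]'|f
```

```text
ee_pos: [0.4451, -0.0057, 0.1631] force: [-0.5, 0.9, -1.1] 
ee_pos: [0.4452, -0.0057, 0.1623] force: [-0.3, -0.6, -2.2] 
ee_pos: [0.4452, -0.0057, 0.1613] force: [0.6, 1.1, -2.6] 
ee_pos: [0.4452, -0.0057, 0.1602] force: [0.5, 0.4, -1.6] 
ee_pos: [0.4452, -0.0057, 0.1592] force: [-0.1, -0.2, -2.0] 
ee_pos: [0.4452, -0.0057, 0.1582] force: [0.4, -0.4, -1.4] 
ee_pos: [0.4452, -0.0057, 0.1572] force: [-0.2, -0.3, 0.2] 
ee_pos: [0.4452, -0.0057, 0.1563] force: [-0.8, 0.2, 0.4]
```

Contact came at TCP z ≈ 0.1577, close to the 0.1573 expected, so halfway is about z 0.1505.

```bash
f(){ grep -E "pos|^force"|tr '\n' ' ';echo; }
python3 -m inch '[{"x":0,"y":0,"z":1,"ax":0,"ay":0,"az":0,"fingers":1},{"x":0,"y":0,"z":1,"ax":0,"ay":0,"az":0,"fingers":1},{"x":0,"y":0,"z":1,"ax":0,"ay":0,"az":0,"fingers":1}]'|f
python3 -m inch '[{"x":0,"y":0,"z":1,"ax":0,"ay":0,"az":0,"fingers":1},{"x":0,"y":0,"z":1,"ax":0,"ay":0,"az":0,"fingers":1},{"x":0,"y":0,"z":0.5,"ax":0,"ay":0,"az":0,"fingers":1}]'|f
for i in 1 2 3 4 5 6; do python3 -m inch '[{"x":0,"y":0,"z":0,"ax":0,"ay":0,"az":0,"fingers":1}]'|f; done
python3 - <<'E'
from h import *
w=camera("wrist");s=camera("scene")
S=cam("scene");G=np.array([.4448,-.0064,0]);print(proj(S,[G+[0,0,.108],G+[0,0,.130]]))
a=cv2.resize(w[165:265,265:385],(480,400),interpolation=cv2.INTER_CUBIC);b=cv2.resize(s[190:310,295:391],(320,400),interpolation=cv2.INTER_CUBIC)
cv2.imwrite("pics/fin.png",np.hstack([a,b])[:,:,::-1])
E
```

```text
ee_pos: [0.4452, -0.0057, 0.1533] force: [-0.2, 0.3, 0.8] 
ee_pos: [0.4452, -0.0057, 0.1508] force: [-0.9, -0.6, 1.4] 
ee_pos: [0.4452, -0.0057, 0.1508] force: [-0.0, -0.4, 2.0] 
ee_pos: [0.4452, -0.0057, 0.1508] force: [0.1, 0.6, 1.9] 
ee_pos: [0.4452, -0.0057, 0.1509] force: [-0.5, 0.5, 2.2] 
ee_pos: [0.4452, -0.0057, 0.1508] force: [-0.7, -0.1, 1.6] 
ee_pos: [0.4452, -0.0057, 0.1508] force: [-0.3, 0.9, 1.4] 
ee_pos: [0.4452, -0.0057, 0.1508] force: [-1.1, -1.0, 1.8] 
[[338.84417758 261.77396325]
 [339.2779513  253.67890554]]
```

View pics/fin.png

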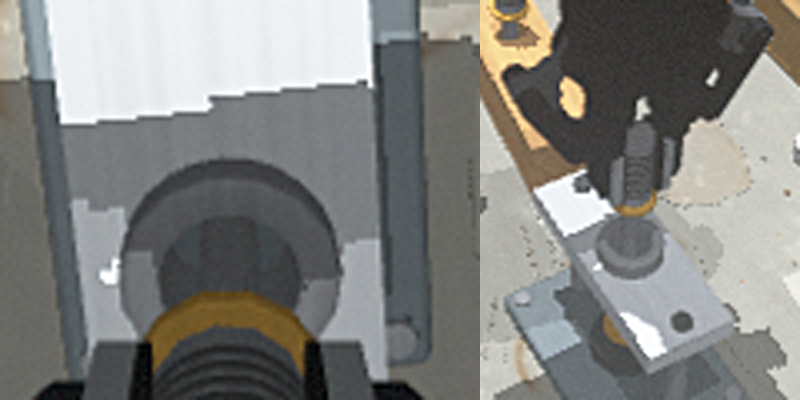

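The drill stands in the sleeve and the wrist view is centred: tube 203–258, bore 160–300 in the crop. Force rose about 3.55 N, which is halfway. The scene crop hints at a small offset along y, so I measure that numerically.

Run:
```python
from h import *
s=np.mean([cv2.cvtColor(camera("scene"),cv2.COLOR_RGB2GRAY).astype(float) for _ in range(6)],0)
print("cols",list(range(326,356)))
for y in range(250,276,2): print(y,s[y,326:356].astype(int).tolist())
S=cam("scene");a=np.linspace(0,2*np.pi,100)
def best(G):
    r=[]
    for rad,z in((.018,.108),(.011,.108)):
        q=proj(S,[[G[0]+rad*np.cos(t),G[1]+rad*np.sin(t),z] for t in a]); r.append((q.min(0).round(1).tolist(),q.max(0).round(1).tolist()))
    return r
print(best((.4448,-.0064)))
for D in ((.4452,-.0057),(.4448,-.0064),(.4452,-.0084)):
    print(D,proj(S,[[*D,.108],[*D,.118],[*D,.128]]).round(1).tolist())
```

```text
cols [326, 327, 328, 329, 330, 331, 332, 333, 334, 335, 336, 337, 338, 339, 340, 341, 342, 343, 344, 345, 346, 347, 348, 349, 350, 351, 352, 353, 354, 355]
250 [245, 244, 242, 244, 253, 255, 255, 176, 98, 115, 124, 94, 86, 105, 110, 111, 111, 102, 108, 119, 138, 118, 171, 183, 181, 122, 185, 198, 195, 203]
252 [244, 244, 244, 243, 241, 244, 250, 255, 201, 114, 106, 109, 138, 147, 131, 125, 141, 144, 143, 138, 108, 172, 183, 179, 178, 178, 178, 175, 201, 207]
254 [240, 243, 244, 246, 247, 252, 170, 125, 132, 143, 139, 112, 115, 118, 121, 116, 116, 108, 120, 145, 144, 155, 178, 180, 181, 179, 179, 175, 173, 196]
256 [246, 247, 251, 255, 177, 130, 137, 122, 102, 101, 105, 96, 98, 102, 105, 104, 102, 103, 102, 97, 111, 140, 140, 164, 179, 179, 180, 180, 180, 176]
258 [172, 123, 130, 134, 145, 117, 102, 103, 105, 106, 102, 97, 100, 104, 106, 106, 100, 103, 109, 108, 104, 100, 114, 136, 155, 176, 180, 179, 177, 178]
260 [137, 140, 142, 146, 117, 103, 102, 106, 95, 100, 104, 97, 100, 103, 106, 103, 100, 100, 101, 96, 103, 127, 126, 126, 180, 188, 176, 172, 175, 177]
262 [140, 141, 142, 128,
[... 615 characters left out ...]
, 105, 96, 101, 102, 103, 109, 111, 120, 134, 126, 116, 110, 107, 105, 100, 100, 134, 180, 182, 182, 180, 181, 182, 181]
272 [132, 127, 143, 173, 175, 180, 181, 187, 145, 112, 107, 103, 106, 106, 107, 108, 109, 110, 105, 139, 164, 184, 186, 182, 179, 178, 180, 179, 180, 181]
274 [119, 129, 127, 146, 175, 177, 178, 177, 178, 179, 182, 182, 183, 185, 186, 191, 189, 188, 185, 179, 179, 178, 180, 181, 180, 178, 179, 179, 180, 180]
[([328.5, 253.7], [349.2, 270.1]), ([332.5, 256.8], [345.2, 266.8])]
(0.4452, -0.0057) [[338.8, 261.4], [339.0, 257.8], [339.2, 254.1]]
(0.4448, -0.0064) [[338.8, 261.8], [339.0, 258.1], [339.2, 254.4]]
(0.4452, -0.0084) [[339.6, 262.5], [339.8, 258.8], [340.1, 255.1]]
```

Tube centre is 340.0 px against 339.5 for the bore, so the drill is centred to within about 1 mm of 6 mm clearance. The pose and force are steady, so I hand in.

```bash
python3 -c "
from plant import *
s=get_state();print(s['t'],s['ee_pos'],s['force'],s['grip_force']);print(close_job())"
```

```text
13.95 [ 0.44515731 -0.00567531  0.15077808] [ 0.14448511 -0.13933746  1.90072598] 59.220033288002014
the job is handed in; nothing more can be done
None
```

I handed the job in at 13.95 s with the long drill held upright in the guide sleeve, centred to about 1 mm, its tip pressing the pad about 7 mm down (roughly 3.6 N, halfway) and the other two tools left untouched in the rack; no verdict came back.

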